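Read a heat source with a hand-held radiation probe

ROBOT

A 7-joint arm with a two-finger parallel gripper is mounted at the origin on the work surface. World frame = base frame: x ahead of the robot, y to its left, z up, the work surface at z = 0. Lengths are in m, angles in rad, forces in N, time in s.
With the tool pointing down it reaches from about 0.425 to 0.825 m from the base axis. Payload 3.6 kg.
Tool frame: the origin (TCP) lies midway between the tips of the shut fingers; the grasp point (between the pads) lies bot.grip_depth behind it (bot.grip_depth is the distance from the TCP to the grasp point, in m); z points along the fingers, y is the direction in which the jaws open and shut (so a half turn about z gives the same grasp; the last joint's range is limited). The gripper opens to 85 mm and grips with 20 to 120 N. Pads are 22 mm wide; open, the fingers measure 114 mm over their backs; the gripper's body (76 mm by 85 mm) begins 54 mm behind the grasp point. The pads swing forward as they close: fully open they stand 13 mm farther back than shut.
Start: joints at [-1.175, 0.615, -0.013, 1.423, 0.008, 1.103, -0.04], TCP at [0.267, 0.593, 0.231] pointing down, gripper open.
Joint ranges: [-3.12, 3.12], [-0.3, 2.06], [-1.34, 1.32], [0.26, 2.42], [-1.36, 4.5], [0.01, 1.98], [-2.84, 2.84]. Speed limits (rad/s): [2.79, 2.79, 3.14, 3.14, 3.14, 3.14, 3.14].

INTERFACE

Orientations are given as [roll, pitch, yaw] about the fixed x, y, z axes, in that order (R = Rz(yaw) Ry(pitch) Rx(roll)).
In Python, from workcell import readout, vision, order, models, bot gives the robot as it stands. The module is installed in compiled form; this text tells all that it offers.
- The arm moves only by the shell command python3 -m crank 'ROWS' [OPENING]. ROWS is JSON, one flat list of numbers, 4 for each row, row after row: the shift along the world's x, y, z in m, then the turn about the world's z in degrees. In form: [x, y, z, turn, x, y, z, turn, ...]. A call has 1 to 20 rows; each row shifts and turns the commanded pose from where the row before left it; what a row does not reach is not made up. A row lasts 1/8 s, in which the tool goes at most 62.5 mm and 10.7 degrees, less where a joint would pass 70% of its speed; a pose out of reach is approached as far as the arm can. A call with a gripper value outside its range is refused whole. OPENING is the opening, from 0 (shut) to 1 (fully open), set as the call begins (- or left out, the last holds). The fingers move at their own pace and stop on an object; the grip force is fixed at half the most. Time passes only in rows, so rows that do not move let the fingers close. It gives the time, the measured TCP pose, the force and the opening at its end, in the units of the state.
- readout.get_state(): the state, without advancing time (a new reading comes with each control period).
- vision.get_image(name): name is "side" or "top" or "wrist"; returns the picture (420x560x3 uint8, blue, green, red); there is no depth.
- vision.camera_params(name): a dict with "K" (3x3 intrinsics, pixels), "k1" (the pictures are not rectified: a ray, as slopes to the right and down, at radius r is drawn at 1 + k1 r^2 times it, then the intrinsics apply), "origin" and "orientation" of the camera in the world; the wrist camera has in their place "T_tool_cam" (4x4, takes a point from camera to tool coordinates, whose origin is the TCP and whose axes are the flange's). Camera axes: x right, y down, z forward; pixel columns grow to the right and rows downward; lengths in m; the calibration is good to about 2 mm. A picture is of the moment at which its call begins: read the wrist's pose just before it. camera_params takes no time and is no camera call.
- order.finish_job(): hands the job in, once; it reports no verdict.
Trained networks look in the newest picture that a camera, given by its name, has taken for a name from the list of things; names that differ only in an ending like _2 or _b are one class to them, and where a whole thing is asked for, a point or a joint stands for the part that bears it (a point fixed in the world has none). Each returns a list of dicts, best first, with "confidence" (0 to 1); they miss things now and then, are a little off and sometimes report something else, mostly with a low value. They report only what shows in the picture. A call takes as long as a camera call. They do not tell look-alikes from the thing itself.
- models.boxes_of(camera, thing): "location" ([column, row] in pixels, amid what is visible of it).
- models.cut_out(camera, thing): "mask" (420x560 bool, what is visible of it) and "location" ([column, row] in pixels, amid what is visible of it).
- models.spot_point(camera, thing): "location" ([column, row] in pixels: a listed point, or the origin of a listed thing).
The state is a dict: "clock": time; "joint_positions": joint angles; "joint_vel": joint speeds; "joint_efforts": joint torques, N m; "tool_pos": TCP position; "tool_rot": TCP orientation; "wrist_force": force on the tool from outside, world axes, zero at the start; "torque": the same for the moment, N m; "opening": finger opening in m.
Only numpy, scipy, OpenCV 4.12 (cv2) and the standard library are available. Lean on these libraries where they do the work, as an engineer would, in place of code of your own. Each camera call takes 0.05 s, during which the arm holds its last target.

TASK

Pull the red-handled shutter open to the red line (60 mm open) and let go of it. Then pick up the radiation probe, aim its nose squarely at the middle of the uncovered port from about 60 mm away, without touching the source, and hold it steady there for two seconds; finally lay the probe down in the blue tray without dropping it. Leave the blue-handled shutter shut, and do not disturb the other things on the bench.

Things in the scene. Friction and masses are not known exactly. Their poses are not given: they have to be found in the camera images.
- red_shutter (a joint): sliding shutter plate of the red-handled source, in m: 0 = shut, grows as its handle moves along the source's own +y (sideways, level, to the left seen from the robot), end stop 0.090; stiff: needs about 5 N to slide and stays where it is left. It covers the port when shut; at the start it is up to 0.015 open. The red line on the scale on the source's top marks 0.060; black ticks every 20 mm, the first at 0.
- red_handle (a point): the middle of the red handle of the shutter, 212 mm above the table: an upright block 18 (x) by 24 (y) by 58 mm tall, from 177 to 235 mm above the table (the source's top lies at 170), free on all sides, standing just in front of the source's front face; axes are the source's. 
- red_port (a point): centre of the round port (36 mm black hole, brass rim) on the front face of the red-handled source, 110 mm above the table, 55 mm in front of the source's middle and 40 mm to its -y side. Axes are the source's: +x points level into the source, +z up; aim along +x. The shutter, handle and guide rails stand up to 20 mm out from the face.
- blue_shutter (a joint): sliding shutter plate of the blue-handled source, in m: 0 = shut, grows as its handle moves along the source's own +y (sideways, level, to the left seen from the robot), end stop 0.090; stiff: needs about 5 N to slide and stays where it is left. Starts at 0, to be left shut.
- blue_handle (a point): the middle of the blue handle of the shutter, 212 mm above the table: an upright block 18 (x) by 24 (y) by 58 mm tall, from 177 to 235 mm above the table (the source's top lies at 170), free on all sides, standing just in front of the source's front face; axes are the source's. It stands on the second source, alike in all but the colour of its handle; leave it alone. 
- probe_center (a point): middle of the radiation probe, a straight grey wand 180 mm long lying flat on the table, 40 mm high, 36 mm wide; 20 mm above its underside. +x points along it to the nose, whose face is 90 mm ahead; +z up. It sees along its +x axis. Its centre of mass lies within 15 mm of this point.
- tray_pad (a point): blue storage tray, fixed, 240 (x) by 140 (y) mm outside, walls 6 mm thick and 30 mm high. This point is the middle of its rubber pad, 15 mm above the table; +x along the tray's length, +z up.
- probe: the same probe as a body (origin at the middle of its underside, axes as above): 140 to 280 g; the grey box-shaped body runs from 90 mm behind to 35 mm ahead of the middle, then a 30 mm thick black neck and a 38 mm yellow ring round the nose
- red_source: red-handled heat source: white box 110 (x) by 180 (y) by 170 mm high, fixed; its front, with port and shutter, looks along its own -x, roughly towards the robot; origin under its middle at table height
- meter: bystander: black hand multimeter lying flat beside the probe, 130 by 70 by 36 mm high; origin at the centre of its underside
- beaker: bystander: low glass beaker, 64 mm across, 52 mm high, on the probe's other side; origin at the centre of its underside
- chalk_box: bystander: cardboard box 70 by 50 by 40 mm high; origin at the centre of its underside
- weight: bystander: brass weight, 54 mm across, 63 mm high; origin at the centre of its underside
- jar: bystander: amber jar, 56 mm across, 70 mm high; origin at the centre of its underside
- lens_stand: fixed obstacle: small stand in the middle, base 50 by 40 mm, post with a lens ring on top 54 mm across, 205 mm high in all; origin under its middle
- rod_stand: fixed obstacle between the two sources: base 110 by 60 mm, bare upright rod 12 mm thick and 316 mm high, 20 mm to its -x side, with a clamp at 250 mm; origin under its middle
Mind the look-alikes: they are no part of the job. What is shaped like the probe but purple is not meant.

How it is judged:
By the outcome, as a careful person would: the job done as asked, in the order asked, and still so for the second after the job is handed in, with the robot touching nothing.
It also fails if it takes over 67 s, if anything falls off the work surface, if the arm or the gripper's body presses on something with over 40 N, if the wrist force passes 120 N, or if a joint passes its speed limit or range.

## Working session

There is one attempt and no reset: what is moved stays moved. The work goes in short steps, Python scripts to look and compute and a shell command to move; the robot and the scene stay as the last step left them, time stands still between calls to the robot, and variables do not carry over. Pictures are saved under pics/ and viewed, and the job is handed in when it is done.

```bash
mkdir -p pics; ls; cat > h.py <<'E'
import numpy as np,cv2
from workcell import readout,vision,order,models,bot
E
python3 - <<'E'
from h import *
for n in("side","top","wrist"):
    cv2.imwrite(f"pics/{n}0.png",vision.get_image(n))
    print(n,vision.camera_params(n))
print(readout.get_state(),bot.grip_depth,[a for a in dir(bot) if a[0]!='_'])
E
```

```text
pics
side {'K': array([[440.84610926,   0.        , 284.20382185],
       [  0.        , 440.84610926, 215.69027792],
       [  0.        ,   0.        ,   1.        ]]), 'k1': 0.03729405886285385, 'origin': array([ 0.23272359, -0.8163223 ,  0.82028269]), 'orientation': array([-2.23209929, -0.00312372, -0.28326819])}
top {'K': array([[415.20113133,   0.        , 278.98103727],
       [  0.        , 415.20113133, 212.51131056],
       [  0.        ,   0.        ,   1.        ]]), 'k1': -0.10188879095063949, 'origin': array([ 0.40440774, -0.02983971,  1.23431584]), 'orientation': array([-3.09894885e+00,  2.92944774e-03, -1.56611768e+00])}
wrist {'K': array([[314.78906207,   0.        , 277.16148155],
       [  0.        , 314.78906207, 215.31275534],
       [  0.        ,   0.        ,   1.        ]]), 'k1': 0.02449379340473956, 'T_tool_cam': array([[-5.42841032e-04, -9.60713931e-01, -2.77539995e-01,
         7.02282574e-02],
       [ 9.99999852e-01, -5.34338906e-04, -1.06269804e-04,
         5.39681867e-05],
       [-4.62055368e-05, -2.77540012e-01,  9.60714078e-01,
        -1.4318784
[... 155 characters left out ...]
574047, -0.01259625,  1.42455437,  0.00811495,
        1.10337838, -0.04041112]), 'joint_vel': array([-9.09301306e-04, -7.78021458e-04,  1.44995990e-03, -5.47827566e-03,
        9.74692459e-04,  9.14315870e-07,  6.40150703e-04]), 'joint_efforts': array([ 4.90894877e-05, -4.69658804e+01,  2.59526577e-01, -1.71252018e+01,
        1.00257655e-02,  7.10428198e-03, -6.99999035e-06]), 'tool_pos': array([0.26644407, 0.59223436, 0.23036833]), 'tool_rot': array([-3.13956304e+00,  4.40730615e-05,  2.71886859e+00]), 'wrist_force': array([-0.82447509, -0.10220795, -0.11255984]), 'torque': array([-0.01988556,  0.02382648,  0.00022599]), 'opening': 0.08552184701268736} 0.0187 ['Unreachable', 'grip_depth']
```

View pics/side0.png

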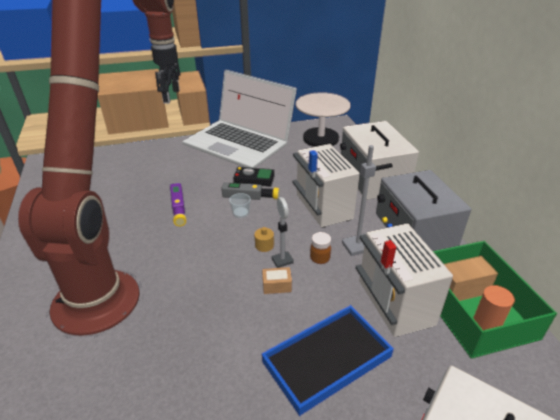

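View pics/top0.png

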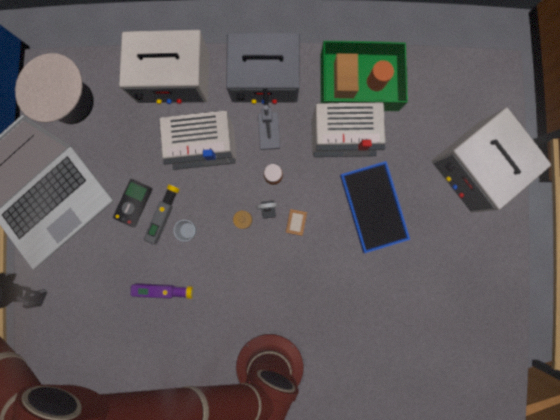

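View pics/wrist0.png

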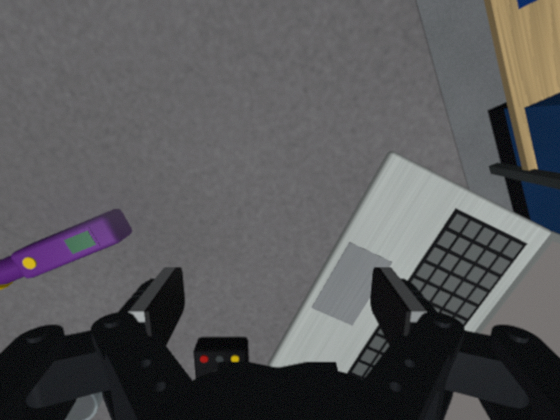

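```bash
cat > h.py <<'E'
import numpy as np,cv2
from workcell import readout,vision,order,models,bot
from scipy.spatial.transform import Rotation as Rot
from scipy.optimize import least_squares
def cam(n,st=None):
    p=vision.camera_params(n)
    if n=="wrist":
        st=st or readout.get_state()
        T=np.eye(4);T[:3,:3]=Rot.from_euler('xyz',st['tool_rot']).as_matrix();T[:3,3]=st['tool_pos']
        T=T@p['T_tool_cam'];return p['K'],p['k1'],T[:3,3],T[:3,:3]
    return p['K'],p['k1'],np.array(p['origin']),Rot.from_euler('xyz',p['orientation']).as_matrix()
def proj(c,P):
    K,k1,o,R=c
    q=(np.atleast_2d(P)-o)@R
    s=q[:,:2]/q[:,2:];r2=(s**2).sum(1,keepdims=True)
    s=s*(1+k1*r2)
    return s*[K[0,0],K[1,1]]+[K[0,2],K[1,2]]
def ray(c,px):
    K,k1,o,R=c
    d=(np.asarray(px,float)-[K[0,2],K[1,2]])/[K[0,0],K[1,1]]
    s=d.copy()
    for _ in range(20): s=d/(1+k1*(s@s))
    v=R@np.r_[s,1];return o,v
def atz(c,px,z):
    o,v=ray(c,px);return o+v*(z-o[2])/v[2]
E
python3 - <<'E'
from h import *
Z=dict(red_handle=.212,blue_handle=.212,red_port=.11,probe_center=.02,tray_pad=.015,red_source=0,meter=0,beaker=0,chalk_box=0,weight=0,jar=0,lens_stand=0,rod_stand=0)
for n in("top","side"):
    c=cam(n); cv2.imwrite(f"pics/{n}1.png",vision.get_image(n))
    for t,z in Z.items():
        for d in models.spot_point(n,t)[:3]:
            print(n,t,round(d['confidence'],2),np.round(d['location'],1),np.round(atz(c,d['location'],z)[:2],4))
im=cv2.imread("pics/top1.png")
cv2.imwrite("pics/topA.png",cv2.resize(im[80:180,290:410],None,fx=6,fy=6,interpolation=cv2.INTER_CUBIC))
cv2.imwrite("pics/topB.png",cv2.resize(im[170:260,100:210],None,fx=6,fy=6,interpolation=cv2.INTER_CUBIC))
im=cv2.imread("pics/side1.png")
cv2.imwrite("pics/sideA.png",cv2.resize(im[210:340,340:460],None,fx=4,fy=4,interpolation=cv2.INTER_CUBIC))
print(readout.get_state()['clock'])
E
```

```text
top red_handle 0.81 [364.1 142. ] [ 0.6254 -0.2386]
top blue_handle 0.57 [209.3 153.1] [0.5955 0.1478]
top red_port 0.73 [363.7 148.3] [ 0.6299 -0.2581]
top probe_center 0.92 [162.7 218.1] [0.4381 0.3172]
top probe_center 0.74 [373.6 206.5] [ 0.4752 -0.3044]
top probe_center 0.61 [161.9 288.5] [0.2309 0.3173]
top tray_pad 0.74 [186.8 227.5] [0.4109 0.2459]
top tray_pad 0.68 [373.1 207.3] [ 0.4731 -0.304 ]
top red_source 0.36 [208.5 155.7] [0.6272 0.1869]
top meter 0.97 [134.7 200. ] [0.4929 0.4101]
top meter 0.16 [243.1 223.4] [0.4241 0.0806]
top beaker 0.81 [190.9 229.6] [0.4048 0.2368]
top beaker 0.61 [362.2 149.2] [ 0.6491 -0.2758]
top chalk_box 0.7 [293.4 219.8] [ 0.4356 -0.069 ]
top weight 0.73 [244.1 221.1] [0.431  0.0777]
top jar 0.71 [273.7 174.7] [ 0.5701 -0.0097]
top lens_stand 0.66 [263.5 208.2] [0.4697 0.0202]
top rod_stand 0.75 [267.9 132.6] [0.6978 0.0085]
side red_handle 0.92 [385.1 252.7] [ 0.6154 -0.2399]
side blue_handle 0.96 [313.8 159.7] [0.5977 0.1467]
side blue_handle 0.2 [387.3 250.6] [ 0.6225 -0.2354]
side red_port 0.72 [389.3 286.6] [ 0.6392 -0.2441]
side probe_center 0.84 [178.5 206.6] [0.2276 0.3015]
side probe_center 0.68 [249.  190.3] [0.4515 0.3279]
side tray_pad 0.81 [326.  354.4] [ 0.4759 -0.3059]
side tray_pad 0.4 [253.1 192.6] [0.4626 0.3189]
side red_source 0.64 [395.  302.5] [ 0.6915 -0.2062]
side red_source 0.48 [389.2 288.5] [ 0.699  -0.1612]
side meter 0.77 [257.2 178.4] [0.4993 0.4183]
side beaker 0.78 [242.6 210.3] [0.4143 0.2562]
side chalk_box 0.74 [273.9 285.9] [ 0.4246 -0.0736]
side weight 0.73 [251.1 189.9] [0.464  0.3569]
side weight 0.66 [260.5 243.5] [0.4305 0.0916]
side weight 0.23 [388.5 248. ] [ 0.7665 -0.0242]
side jar 0.62 [320.  258.5] [ 0.57   -0.0118]
side lens_stand 0.52 [240. 211.] [0.4059 0.2549]
side rod_stand 0.58 [362.  244.8] [0.7016 0.0081]
1.55
```

View pics/topA.png

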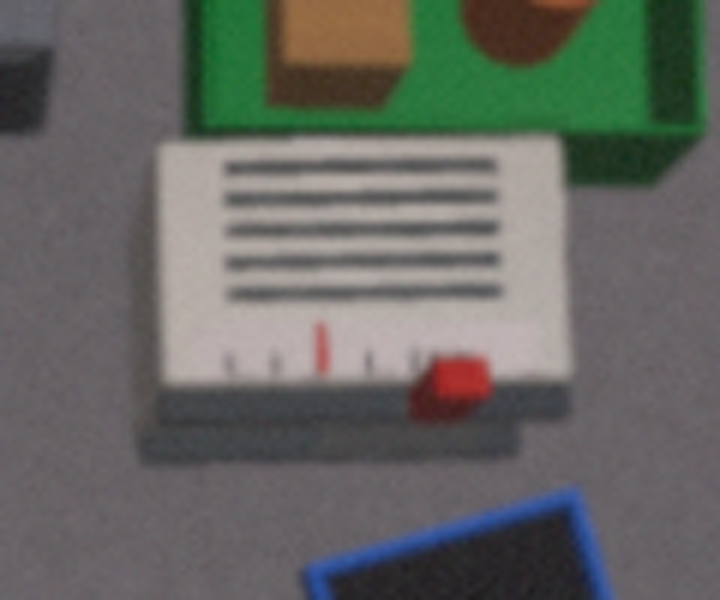

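View pics/topB.png

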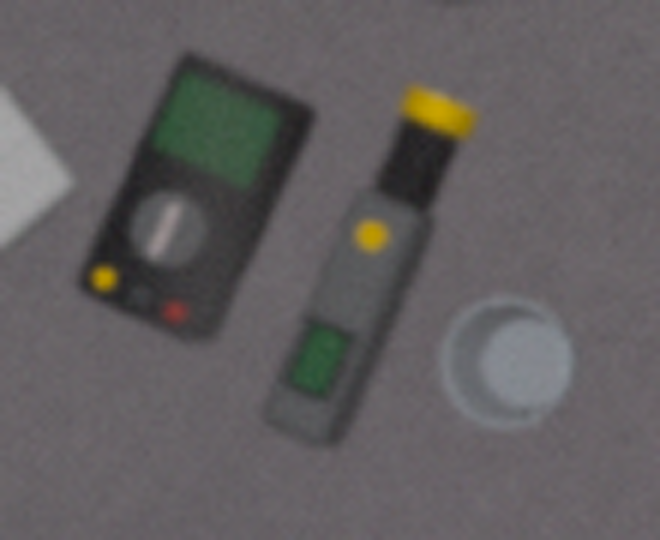

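View pics/sideA.png

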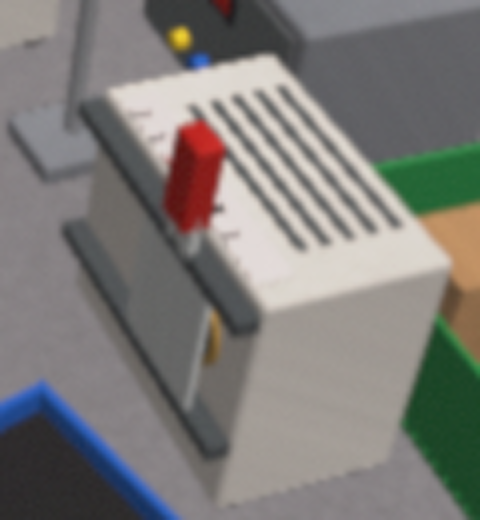

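```bash
python3 - <<'E'
from h import *
ct,cs=cam("top"),cam("side")
hx,hy=.055,.09
obs=[]
for c,px,P in [("t",(158,145),(hx,hy,.17)),("t",(562,138),(hx,-hy,.17)),("t",(572,382),(-hx,-hy,.17)),("t",(163,384),(-hx,hy,.17)),
 ("s",(260,308),(-hx,-hy,.17)),("s",(450,262),(hx,-hy,.17)),("s",(272,57),(hx,hy,.17)),("s",(107,92),(-hx,hy,.17)),("s",(220,505),(-hx,-hy,0)),("s",(388,462),(hx,-hy,0))]:
    u=np.array(px)/6+[290,80] if c=="t" else np.array(px)/4+[340,210]
    obs.append((c,u,np.array(P)))
def W(p,P):
    cc,s=np.cos(p[2]),np.sin(p[2]);return np.array([p[0]+cc*P[0]-s*P[1],p[1]+s*P[0]+cc*P[1],P[2]])
def f(p,which="ts"): return np.concatenate([proj(ct if c=="t" else cs,W(p,P))[0]-u for c,u,P in obs if c in which])
for w in("ts","t","s"):
    r=least_squares(f,[.7,-.2,0],args=(w,),loss='soft_l1');print(w,r.x,np.degrees(r.x[2]),np.round(r.fun,1))
    p=r.x
    print(' port',W(p,(-.055,-.04,.11)))
    for y in(0,.06): print(' handle?',W(p,(-.064,y-.04,.212)))
for px in[(463,378),(433,358),(490,358),(433,395),(490,397)]:
    print(atz(ct,np.array(px)/6+[290,80],.235))
# ticks red & others on top
for px in[(230,365),(277,363),(322,360),(370,362),(415,360)]:
    print('tick',atz(ct,np.array(px)/6+[290,80],.17))
# probe: top outline at z=.04 ; nose
g=lambda x,y,z:atz(ct,np.array([x,y])/6+[100,170],z)
print('probe nose',g(440,110,.038),'tail',g(303,428,.04),g(298,405,.04), 'button',g(372,235,.04),'ringL',g(405,95,.03),'ringR',g(478,120,.03))
E
```

```text
ts [ 0.6862428  -0.21239749  0.02697483] 1.5455437626423691 [-0.7 -1.9  0.1 -1.6  0.3 -1.1 -0.3 -0.3  0.2  0.8  0.8  0.3 -0.5 -1.3
 -1.9 -1.  -2.8  4.5 -1.3  3.2]
 port [ 0.63234167 -0.25386637  0.11      ]
 handle? [ 0.62334494 -0.25410911  0.212     ]
 handle? [ 0.62172665 -0.19413094  0.212     ]
t [ 0.68305387 -0.21276122  0.02206857] 1.264436098298656 [-0.5 -0.8  0.4 -0.2  0.4  0.3 -0.3  0.7]
 port [ 0.62894993 -0.25396515  0.11      ]
 handle? [ 0.61995213 -0.25416375  0.212     ]
 handle? [ 0.61862812 -0.19417836  0.212     ]
s [ 0.68935027 -0.21056113  0.02782112] 1.594032956439537 [ 1.2 -0.2  1.7 -0.7  0.2 -2.  -1.  -1.7 -1.8  3.6 -0.5  2.2]
 port [ 0.63548425 -0.25207561  0.11      ]
 handle? [ 0.62648774 -0.25232597  0.212     ]
 handle? [ 0.62481868 -0.19234919  0.212     ]
[ 0.61801516 -0.2413928   0.235     ]
[ 0.626138   -0.22916728  0.235     ]
[ 0.62641699 -0.25260147  0.235     ]
[ 0.61086205 -0.22900043  0.235     ]
[ 0.61030028 -0.25239624  0.235     ]
tick [ 0.63660891 -0.15373902  0.17      ]
tick [ 0.63766454 -0.17414376  0.17      ]
tick [ 0.63916676 -0.19371559  0.17      ]
tick [ 0.63849868 -0.21461191  0.17      ]
tick [ 0.63959082 -0.23425647  0.17      ]
probe nose [0.52455011 0.28207401 0.038     ] tail [0.36989266 0.34655118 0.04      ] [0.38099145 0.34917621 0.04      ] button [0.46353356 0.31393728 0.04      ] ringL [0.53270471 0.3016851  0.03      ] ringR [0.52047611 0.2652498  0.03      ]
```

```bash
python3 -m crank '[0.01,0,0.05,0,0.01,0,0.05,0,0.01,0,0.05,0,0.015,-0.049,0,1.5,0.015,-0.049,0,1.5,0.015,-0.049,0,1.5,0.015,-0.049,0,1.5,0.015,-0.049,0,1.5,0.015,-0.049,0,1.5,0.015,-0.049,0,1.5,0.015,-0.049,0,1.5,0.015,-0.049,0,1.5,0.015,-0.049,0,1.5,0.015,-0.049,0,1.5,0.015,-0.049,0,1.5,0.015,-0.049,0,1.5,0.015,-0.049,0,1.5,0.015,-0.049,0,1.5,0.015,-0.049,0,1.5,0.015,-0.049,0,1.5]' 1
python3 -m crank '[0,0,0,0,0,0,0,0]'
```

```text
clock: 4.05
tool_pos: [0.5522, -0.2416, 0.3814]
tool_rot: [3.141, 0.001, -3.118]
wrist_force: [0.0, -0.4, -0.0]
opening: 0.0857
clock: 4.3
tool_pos: [0.5517, -0.2395, 0.381]
tool_rot: [3.14, -0.0, -3.119]
wrist_force: [0.6, -0.0, 0.3]
opening: 0.0854
```

```bash
cat > look.py <<'E'
from h import *
import sys
st=readout.get_state()
im=vision.get_image("wrist");cv2.imwrite(f"pics/{sys.argv[1]}.png",im)
print(st['clock'],st['tool_pos'],st['tool_rot'],st['opening'],st['wrist_force'])
E
python3 look.py w1
```

```text
4.3 [ 0.55174248 -0.23951862  0.38104619] [ 3.14039770e+00 -2.74283237e-04 -3.11892586e+00] 0.08538228278930238 [ 0.60290015 -0.02763942  0.28542524]
```

View pics/w1.png

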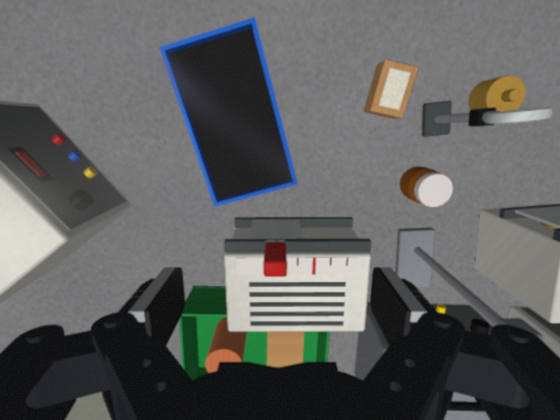

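```bash
python3 - <<'E'
import cv2
im=cv2.imread("pics/w1.png")
cv2.imwrite("pics/w1z.png",cv2.resize(im[210:335,220:375],None,fx=5,fy=5,interpolation=cv2.INTER_CUBIC))
E
```

```text
(no output)
```

View pics/w1z.png

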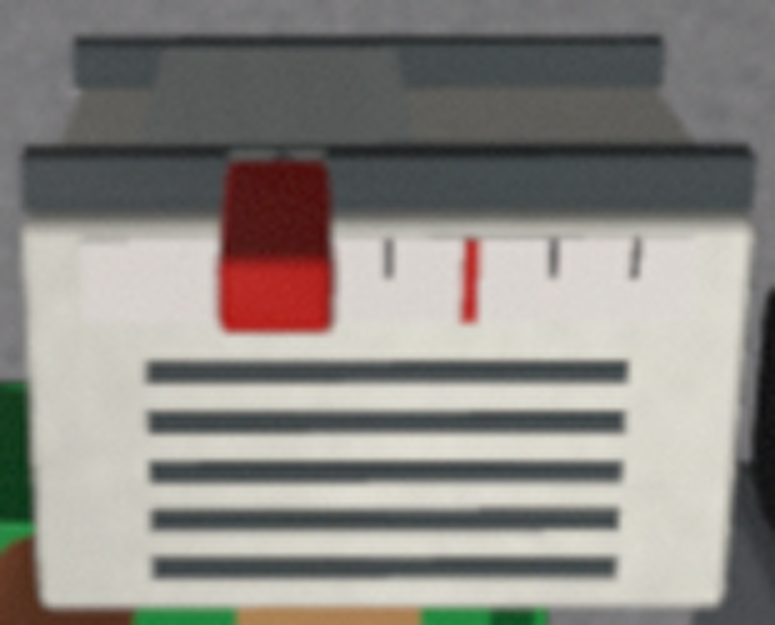

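```bash
python3 - <<'E'
from h import *
c=cam("wrist")
g=lambda x,y,z:np.round(atz(c,np.array([x,y])/5+[219.6,209.6],z)[:2],4)
for n,x,y,z in[("hTL",222,258,.235),("hTR",331,258,.235),("hBL",224,331,.235),("hBR",330,331,.235),("hbotL",231,155,.177),("hbotR",327,155,.177),
("t40",389,240,.17),("t60",473,240,.17),("t80",553,240,.17),("t100",637,240,.17),("FL",22,222,.17),("FR",750,222,.17),("BL",42,607,.17),("BR",722,607,.17)]: print(n,g(x,y,z))
E
```

```text
hTL [ 0.6134 -0.2504]
hTR [ 0.6129 -0.2286]
hBL [ 0.6294 -0.2498]
hBR [ 0.6289 -0.2283]
hbotL [ 0.6134 -0.2505]
hbotR [ 0.6129 -0.2279]
t40 [ 0.6373 -0.2119]
t60 [ 0.6368 -0.1914]
t80 [ 0.6363 -0.1719]
t100 [ 0.6358 -0.1515]
FL [ 0.6345 -0.3012]
FR [ 0.6304 -0.1245]
BL [ 0.7429 -0.2983]
BR [ 0.7387 -0.1208]
```

```bash
python3 -m crank '[0.035,0,0,0,0.034,0,0,0,0,0,-0.05,0,0,0,-0.05,0,0,0,-0.04,0,0,0,-0.02,0,0,0,-0.02,0,0,0,0,0,0,0,0,0]' 1; python3 look.py w2
```

```text
clock: 5.48
tool_pos: [0.6215, -0.2394, 0.2026]
tool_rot: [-3.141, 0.002, -3.118]
wrist_force: [-1.1, -0.5, 0.1]
opening: 0.0855
5.475 [ 0.62149877 -0.23941706  0.20263981] [-3.14119461e+00  2.07455862e-03 -3.11778549e+00] 0.08551598310963057 [-1.11395283 -0.53926902  0.13555724]
```

View pics/w2.png

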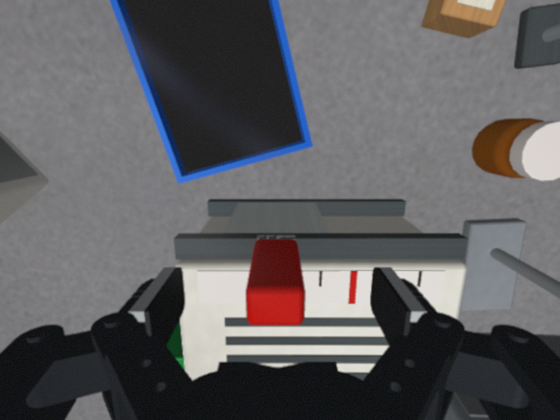

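```bash
python3 -m crank '[0,0,0,0,0,0,0,0,0,0,0,0,0,0,0,0,0,0,0,0,0,0,0,0,0,0,0,0]' 0
python3 -m crank '[0,0.006,0,0,0,0.01,0,0,0,0.01,0,0,-0.001,0.01,0,0,0,0.008,0,0,0,0.004,0,0,0,0,0,0,0,0,0,0,0,0,0,0]' 0; python3 look.py w3
```

```text
clock: 6.4
tool_pos: [0.6207, -0.2403, 0.2016]
tool_rot: [-3.141, 0.0, -3.119]
wrist_force: [-0.7, -0.2, 2.0]
opening: 0.0231
clock: 7.52
tool_pos: [0.6195, -0.1932, 0.2016]
tool_rot: [-3.14, 0.0, -3.12]
wrist_force: [-0.7, -5.0, 3.4]
opening: 0.0233
7.525 [ 0.61952249 -0.19316572  0.20155911] [-3.14031066e+00  4.26215267e-05 -3.11988833e+00] 0.0232516753279502 [-0.69779431 -4.97799796  3.42709778]
```

View pics/w3.png

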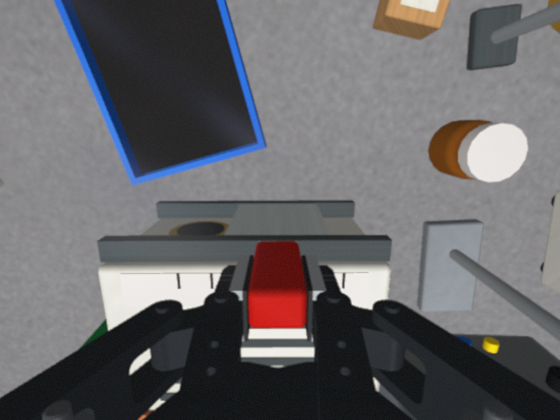

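```bash
python3 -m crank '[0,0,0,0,0,0,0,0,0,0,0,0,0,0,0,0,0,0,0,0,0,0,0,0]' 1
python3 -m crank '[0,0,0.03,0,0,0,0.05,0,-0.02,0,0.05,0,-0.05,0,0.05,0,0,0,0,0,0,0,0,0]' 1; python3 look.py w4; python3 - <<'E'
import cv2
im=cv2.imread("pics/w4.png")
cv2.imwrite("pics/w4z.png",cv2.resize(im[210:335,190:345],None,fx=5,fy=5,interpolation=cv2.INTER_CUBIC))
E
```

```text
clock: 8.32
tool_pos: [0.6197, -0.1923, 0.2013]
tool_rot: [3.142, 0.0, -3.119]
wrist_force: [-0.2, -0.5, -0.2]
opening: 0.0857
clock: 9.07
tool_pos: [0.5555, -0.1918, 0.3752]
tool_rot: [3.141, 0.0, -3.119]
wrist_force: [-0.2, 0.8, -0.6]
opening: 0.0852
9.075 [ 0.55545417 -0.19178244  0.37523592] [ 3.14081101e+00  1.25477598e-04 -3.11896023e+00] 0.08523383657374001 [-0.23351506  0.7504966  -0.55803186]
```

View pics/w4.png

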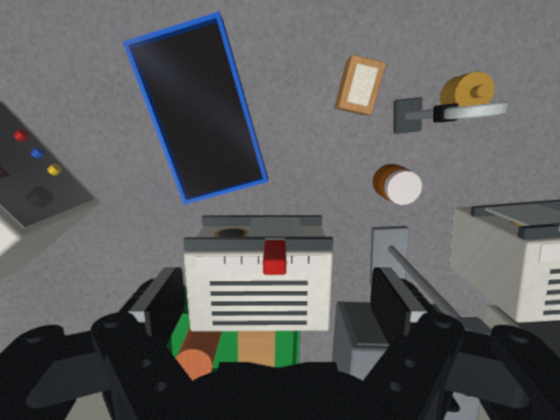

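View pics/w4z.png

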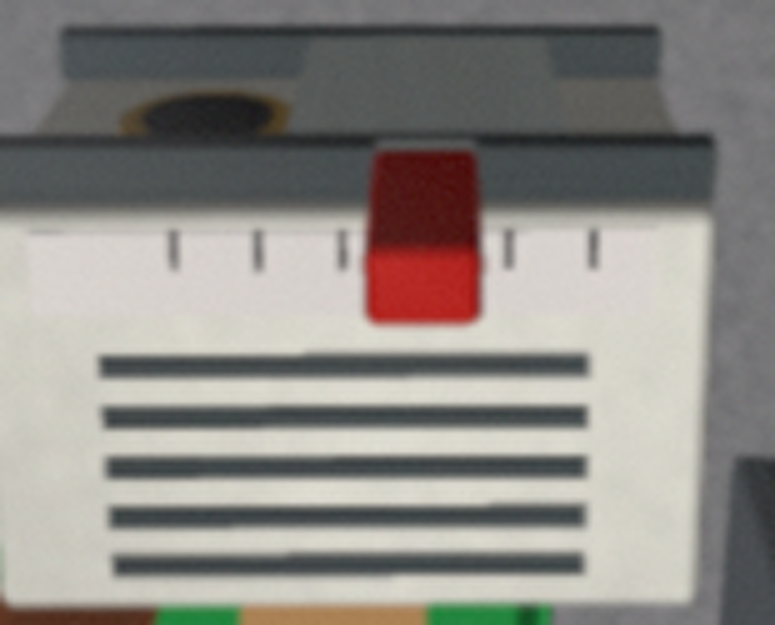

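```bash
python3 - <<'E'
from h import *
c=cam("wrist")
g=lambda x,y,z:np.round(atz(c,np.array([x,y])/5+[189.6,209.6],z)[:2],4)
for n,x,y,z in[("hTL",366,250,.235),("hTR",480,248,.235),("hBL",370,323,.235),("hBR",478,323,.235),
("t0",174,232,.17),("t20",258,232,.17),("t40",343,232,.17),("t80",510,232,.17),("t100",593,232,.17),("FR",712,210,.17),("BL",8,606,.17),("BR",695,604,.17),("port",207,117,.11)]: print(n,g(x,y,z))
# tray + probe from wrist/top
t=cam("top")
im=vision.get_image("top")
cv2.imwrite("pics/top2.png",im)
cv2.imwrite("pics/top2B.png",cv2.resize(im[170:260,100:210],None,fx=7,fy=7,interpolation=cv2.INTER_CUBIC))
for n,px in[("a",(124,44)),("b",(219,14)),("c",(268,180)),("d",(187,203))]: print(n,np.round(atz(c,px,.03)[:2],4))
hsv=cv2.cvtColor(im,cv2.COLOR_BGR2HSV)
E
```

```text
hTL [ 0.6117 -0.2041]
hTR [ 0.6108 -0.1819]
hBL [ 0.6273 -0.2031]
hBR [ 0.6268 -0.1818]
t0 [ 0.637  -0.2523]
t20 [ 0.6366 -0.2323]
t40 [ 0.6362 -0.2121]
t80 [ 0.6353 -0.1723]
t100 [ 0.6349 -0.1525]
FR [ 0.6286 -0.1245]
BL [ 0.7409 -0.2968]
BR [ 0.7367 -0.1214]
port [ 0.629  -0.2527]
a [ 0.3847 -0.4059]
b [ 0.3447 -0.2743]
c [ 0.5684 -0.2051]
d [ 0.6082 -0.3332]
```

```bash
python3 -m crank '[-0.014,0.0485,0,-2.4,-0.014,0.0485,0,-2.4,-0.014,0.0485,0,-2.4,-0.014,0.0485,0,-2.4,-0.014,0.0485,0,-2.4,-0.014,0.0485,0,-2.4,-0.014,0.0485,0,-2.4,-0.014,0.0485,0,-2.4,-0.014,0.0485,0,-2.4,-0.014,0.0485,0,-2.4,-0.014,0.0485,-0.02,-2.4,0,0,-0.04,0,0,0,0,0,0,0,0,0]' 1; python3 look.py w5
```

```text
clock: 10.92
tool_pos: [0.4025, 0.3411, 0.316]
tool_rot: [3.141, 0.001, 2.702]
wrist_force: [-0.0, 0.3, -0.9]
opening: 0.0855
10.925 [0.40249141 0.34108778 0.31601294] [3.14133918e+00 6.55097684e-04 2.70173326e+00] 0.08548406602117022 [-0.00611123  0.31020194 -0.93876368]
```

View pics/w5.png

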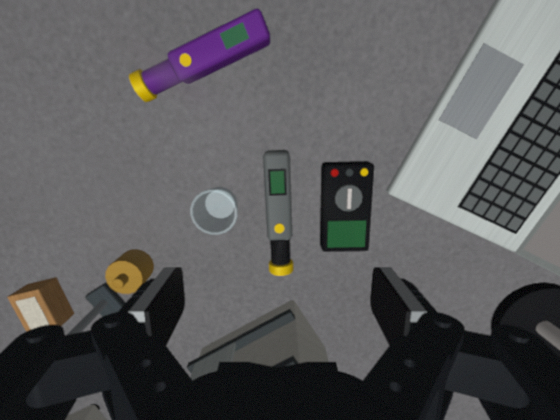

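```bash
python3 - <<'E'
import cv2
im=cv2.imread("pics/w5.png")
cv2.imwrite("pics/w5z.png",cv2.resize(im[140:285,185:380],None,fx=4,fy=4,interpolation=cv2.INTER_CUBIC))
E
```

```text
(no output)
```

View pics/w5z.png

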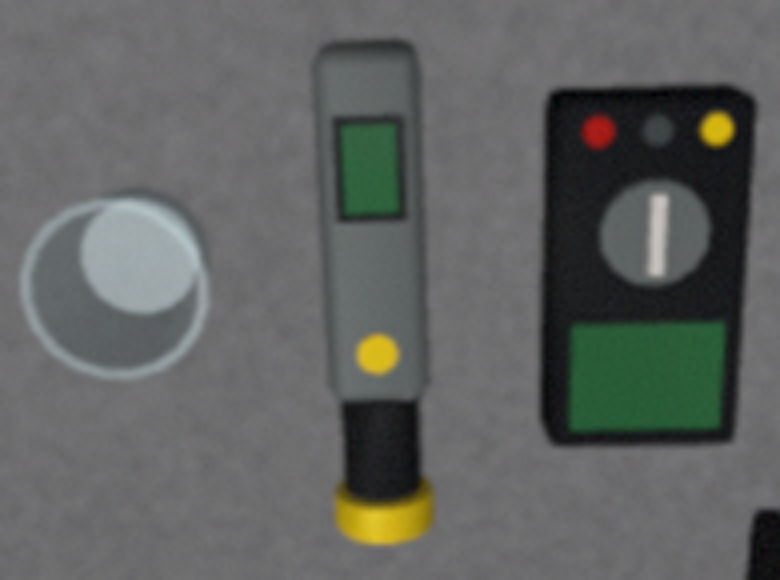

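```bash
python3 - <<'E'
from h import *
c=cam("wrist"); st=readout.get_state(); print(np.round(st['joint_positions'],2))
g=lambda x,y,z:atz(c,np.array([x,y])/4+[184.6,139.6],z)[:2]
tail=g(366,58,.04)      # rear top edge
tb=g(366,42,.0)
neck=g(379,398,.04)     # body/neck edge top
but=g(378,354,.04)
nose_top=g(383,505,.039)
ringc=g(381,542,.019)
scr=g(370,167,.04)
for n,p in dict(tail=tail,neck=neck,but=but,nose=nose_top,ringface=ringc,scr=scr).items(): print(n,np.round(p,4))
d=neck-tail;print(np.linalg.norm(d),np.degrees(np.arctan2(d[1],d[0])))
d2=but-scr;print(np.degrees(np.arctan2(d2[1],d2[0])))
d3=nose_top-tail;print(np.degrees(np.arctan2(d3[1],d3[0])))
u=d/np.linalg.norm(d);print('ctr',tail+.09*u,neck-.035*u)
print('sides',g(318,60,.04),g(414,60,.04),g(330,385,.04),g(427,385,.04))
print('ring sides',g(335,490,.02),g(433,490,.02))
print('meter left', g(545,280,.036),'beaker right',g(210,290,.05))
E
```

```text
[-0.83  0.35  0.13  1.64 -0.05  1.15  0.44]
tail [0.3732 0.3542]
neck [0.4827 0.3075]
but [0.4676 0.3142]
nose [0.5212 0.2911]
ringface [0.5437 0.28  ]
scr [0.4065 0.34  ]
0.11895863031075296 -23.0821444482567
-22.82697423161442
-23.09618525214146
ctr [0.45603159 0.31889976] [0.45047387 0.32126828]
sides [0.36709635 0.33964896] [0.38055179 0.368167  ] [0.47083304 0.29395203] [0.48549465 0.32498371]
ring sides [0.51603998 0.27361376] [0.53194787 0.30727257]
meter left [0.46911019 0.37786534] beaker right [0.41971318 0.27395632]
```

```bash
python3 -m crank '[0.027,-0.012,0,1.1,0.027,-0.011,0,1.1,0,0,-0.05,0,0,0,-0.05,0,0,0,-0.05,0,0,0,-0.04,0,0,0,0,0,0,0,0,0]' 0.62; python3 look.py w6
```

```text
clock: 11.98
tool_pos: [0.4575, 0.3191, 0.1278]
tool_rot: [3.138, 0.003, 2.741]
wrist_force: [0.1, 0.6, -0.1]
opening: 0.053
11.975 [0.45746976 0.3190572  0.12783249] [3.13755849e+00 2.53818294e-03 2.74068578e+00] 0.05297978662030799 [ 0.11691507  0.58629541 -0.12204555]
```

View pics/w6.png

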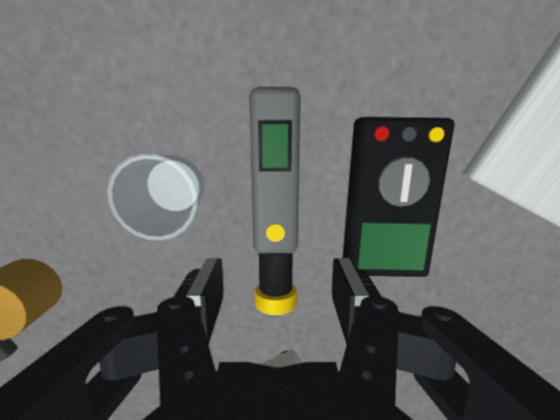

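```bash
python3 - <<'E'
from h import *
c=cam("wrist"); st=readout.get_state()
R=Rot.from_euler('xyz',st['tool_rot']).as_matrix()
for n,px,z in[("tailtop",(274.5,94),.04),("tailbot",(274.5,87),.01),("neck",(275.5,251),.038),("nose face",(276,314),.019),("ring back top",(276,289),.039),("L",(251,180),.04),("R",(299.5,180),.04)]:
    p=atz(c,px,z); print(n,np.round(p[:2],4),np.round(R.T@(p-st['tool_pos']),4))
E
```

```text
tailtop [0.3743 0.353 ] [ 0.09   -0.0018  0.0879]
tailbot [0.3674 0.3559] [ 0.0976 -0.002   0.1178]
neck [0.4821 0.3078] [-0.0268 -0.0013  0.0902]
nose face [0.5467 0.2808] [-0.0968 -0.0011  0.1094]
ring back top [0.5128 0.2952] [-0.0601 -0.001   0.0893]
L [0.4221 0.3137] [ 0.0307 -0.0193  0.088 ]
R [0.4361 0.3467] [0.0306 0.0166 0.0881]
```

```bash
python3 -m crank '[-0.003,0,-0.04,0,0,0,-0.04,0,0,0,-0.025,0,0,0,-0.015,0,0,0,0,0,0,0,0,0]' 0.62; python3 look.py w7
```

```text
clock: 12.78
tool_pos: [0.4536, 0.319, 0.0069]
tool_rot: [3.139, 0.002, 2.741]
wrist_force: [-0.5, 0.7, 0.3]
opening: 0.053
12.775 [0.45357038 0.31895566 0.00689838] [3.13908486e+00 1.50397579e-03 2.74142698e+00] 0.05302817003509144 [-0.46941678  0.70820397  0.28566436]
```

View pics/w7.png

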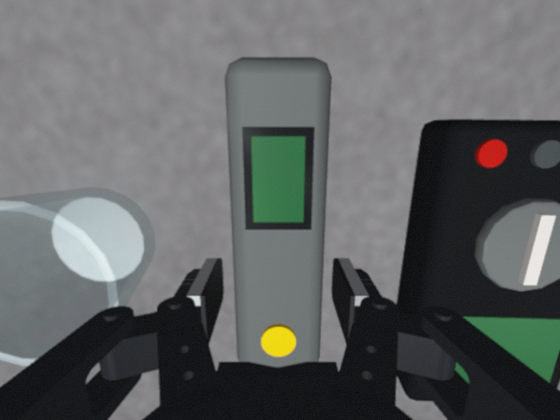

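```bash
python3 -m crank '[0,0,0,0,0,0,0,0,0,0,0,0,0,0,0,0,0,0,0,0,0,0,0,0]' 0
python3 -m crank '[0,0,0.01,0,0,0,0.02,0,0,0,0.03,0,0,0,0.04,0,0,0,0,0,0,0,0,0]' 0; python3 look.py w8
```

```text
clock: 13.58
tool_pos: [0.4533, 0.3189, 0.0068]
tool_rot: [3.139, 0.001, 2.742]
wrist_force: [-0.6, 0.2, 6.5]
opening: 0.0354
clock: 14.32
tool_pos: [0.4515, 0.3176, 0.1047]
tool_rot: [-3.14, -0.001, 2.742]
wrist_force: [-0.8, -0.0, -3.4]
opening: 0.0353
14.325 [0.45147024 0.31760304 0.10474772] [-3.13956075e+00 -1.26332443e-03  2.74163797e+00] 0.03531386724542049 [-0.79310364 -0.04868973 -3.35424217]
```

View pics/w8.png

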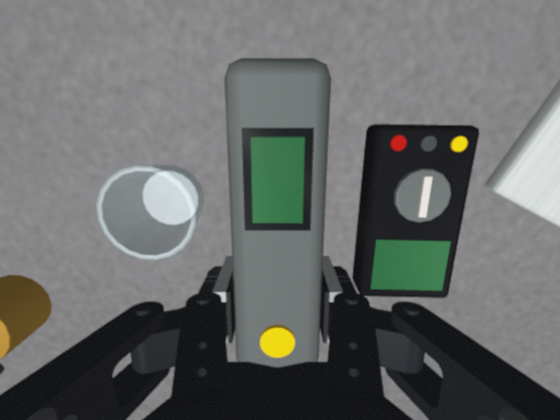

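```bash
python3 - <<'E'
from h import *
c=cam("wrist"); st=readout.get_state()
R=Rot.from_euler('xyz',st['tool_rot']).as_matrix()
zt=st['tool_pos'][2]
for n,px,h in[("tailtop",(278,78),.04),("tailmid",(278,62),.025),("tailbot",(278,58),.02),("neck",(278,362),.04),("neck",(278,362),.035),("L",(228,100),.04),("R",(329,100),.04),("L2",(237,350),.04),("R2",(320,350),.04)]:
    p=atz(c,px,zt-.007+h); print(n,np.round(R.T@(p-st['tool_pos']),4))
print(np.round(st['joint_positions'],2))
cv2.imwrite("pics/s3.png",vision.get_image("side"))
for d in models.spot_point("side","probe_center")[:2]+models.spot_point("side","probe")[:2]:print(d, atz(cam("side"),d['location'],zt+.013))
E
```

```text
tailtop [ 0.0845  0.0003 -0.0328]
tailmid [ 0.0917  0.0004 -0.0178]
tailbot [ 0.0939  0.0004 -0.0128]
neck [-0.0255  0.0003 -0.033 ]
neck [-0.0298  0.0004 -0.0281]
L [ 0.0778 -0.0161 -0.0328]
R [ 0.0778  0.0171 -0.0329]
L2 [-0.0196 -0.0166 -0.033 ]
R2 [-0.0195  0.0177 -0.0331]
[-0.72  0.63  0.1   1.85 -0.1   0.67  0.61]
{'location': [178.2, 206.6], 'confidence': 0.89} [0.22747077 0.16598973 0.11720246]
{'location': [249.7, 167.8], 'confidence': 0.69} [0.45306735 0.30490256 0.11720246]
{'location': [247.4, 171.5], 'confidence': 0.77} [0.4418954  0.28642527 0.11720246]
{'location': [177.8, 213.3], 'confidence': 0.58} [0.2236173  0.1367146  0.11720246]
```

View pics/s3.png

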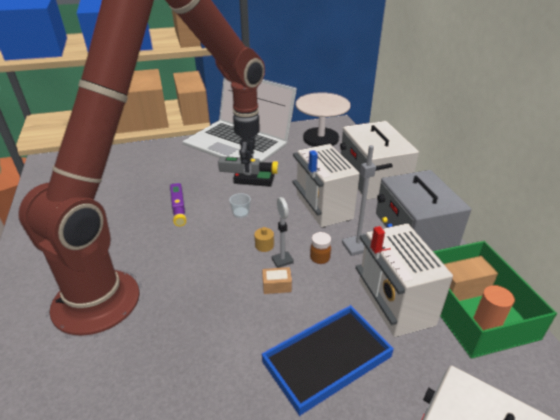

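```bash
python3 -m crank '[0,0,0.03,0,0,0,0.05,0,0,0,0.05,0,0,-0.02,0.045,0,0.002,-0.04,0,1.8,0.002,-0.041,0,1.8,0.002,-0.041,0,1.8,0.002,-0.041,0,1.8,0.002,-0.041,0,1.8,0.002,-0.041,0,1.8,0.002,-0.041,0,1.8,0.002,-0.041,0,1.8,0.002,-0.041,0,1.8,0.002,-0.041,0,1.8,0.002,-0.041,0,1.8,0.002,-0.041,0,1.8,0.002,-0.041,0,1.8,0.002,-0.041,0,0.8]' 0
python3 -m crank '[0,0,-0.02,0,0,0,-0.04,0,0,0,0,0,0,0,0,0]' 0; python3 look.py w9
```

```text
clock: 16.77
tool_pos: [0.48, -0.2757, 0.2793]
tool_rot: [3.14, -0.002, -3.119]
wrist_force: [0.0, 0.6, -1.9]
opening: 0.0349
clock: 17.27
tool_pos: [0.481, -0.275, 0.2212]
tool_rot: [-3.141, 0.001, -3.119]
wrist_force: [0.2, -0.1, -2.1]
opening: 0.0352
17.275 [ 0.48104773 -0.27503969  0.22119793] [-3.14086009e+00  7.91855835e-04 -3.11910021e+00] 0.03520138081576878 [ 0.23400076 -0.06836554 -2.1298376 ]
```

View pics/w9.png

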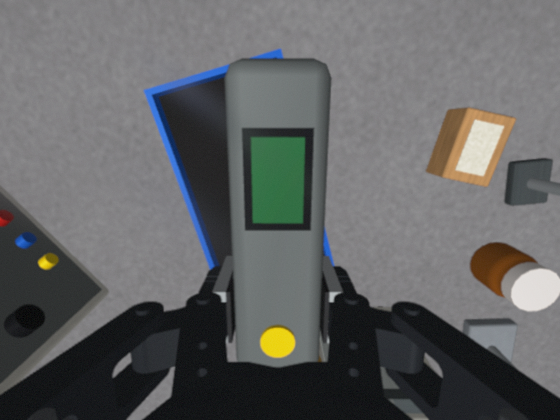

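```bash
python3 -m crank '[0.003,0.019,-0.03,0,0,0,-0.04,0,0,0,-0.035,0,0,0,-0.019,0,0,0,0,0,0,0,0,0]' 0; python3 - <<'E'
from h import *
for n in("side","top"):
    im=vision.get_image(n)
    cv2.imwrite(f"pics/{n}5.png",im)
    z=im[230:330,310:440] if n=="side" else im[90:230,310:430]
    cv2.imwrite(f"pics/{n}5z.png",cv2.resize(z,None,fx=6 if n=="side" else 4,fy=6 if n=="side" else 4,interpolation=cv2.INTER_CUBIC))
E
```

```text
clock: 18.08
tool_pos: [0.4849, -0.2565, 0.0982]
tool_rot: [-3.14, 0.003, -3.119]
wrist_force: [0.4, 0.2, -2.8]
opening: 0.035
```

View pics/side5z.png

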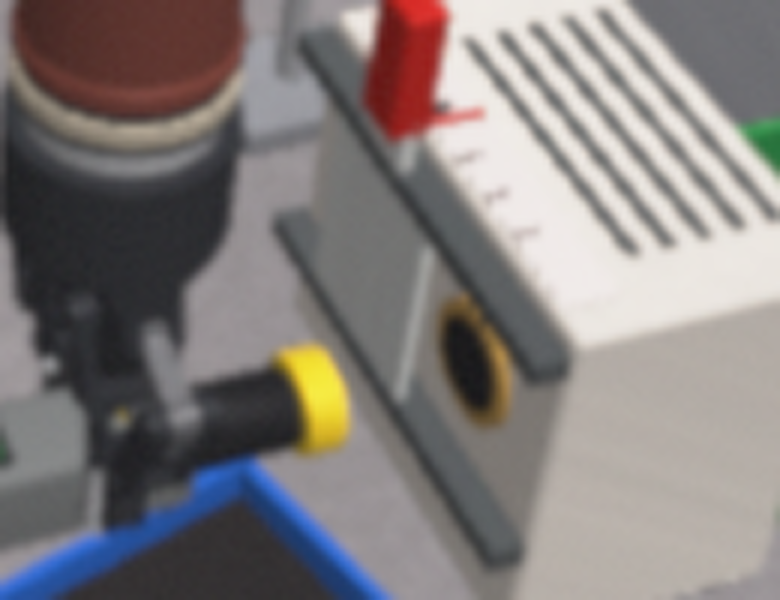

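View pics/top5z.png

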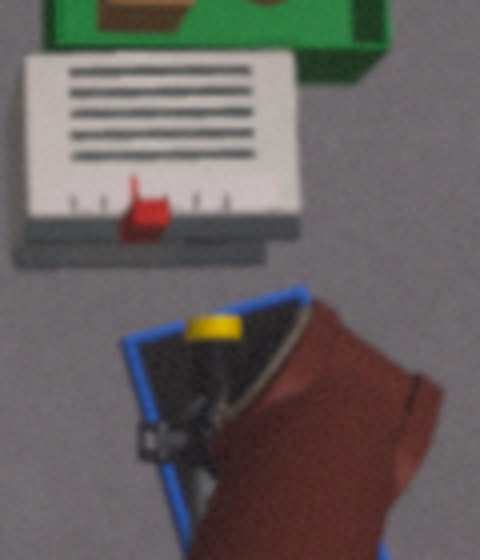

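```bash
python3 - <<'E'
from h import *
cs,ct=cam("side"),cam("top")
st=readout.get_state();p=st['tool_pos'];print(p,st['tool_rot'])
R=Rot.from_euler('xyz',st['tool_rot']).as_matrix()
nose=p+R@np.array([-.087,0.0,-.013]);port=np.array([.631,-.2525,.11])
print('nose',nose)
a=np.linspace(0,2*np.pi,60)
def circ(c0,r,x): return c0+r*np.outer(np.cos(a),[0,1,0])+r*np.outer(np.sin(a),[0,0,1])+[x,0,0]
for n,c,o,s,f in(("side",cs,(310,230),6,"side5"),("top",ct,(310,90),4,"top5")):
    im=cv2.imread(f"pics/{f}z.png")
    for c0,r,col in((nose,.019,(0,0,255)),(port,.018,(0,255,0))):
        q=((proj(c,circ(c0,r,0))-o+.4)*s).astype(int)
        cv2.polylines(im,[q],True,col,1)
    cv2.imwrite(f"pics/{f}o.png",im)
E
```

```text
[ 0.48470266 -0.25642566  0.09818196] [-3.13980354  0.00323587 -3.11925017]
nose [ 0.57163791 -0.25445972  0.11146339]
```

View pics/side5o.png

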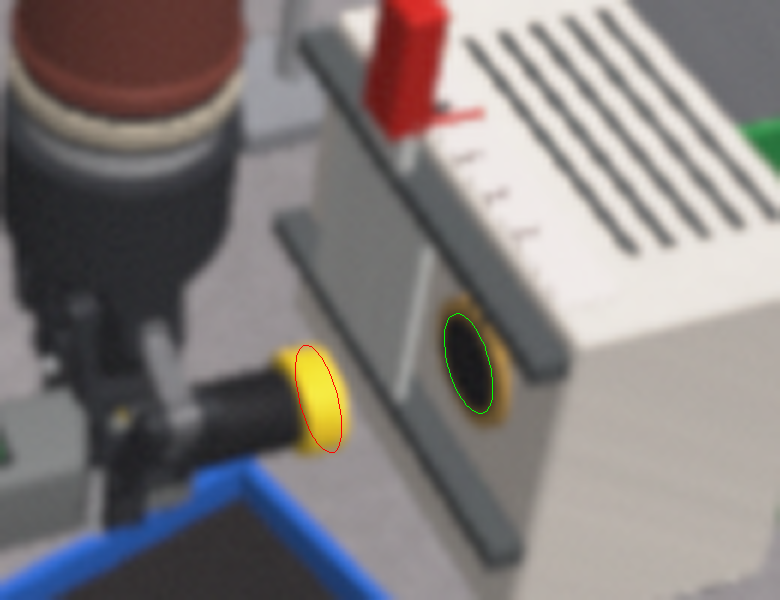

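View pics/top5o.png

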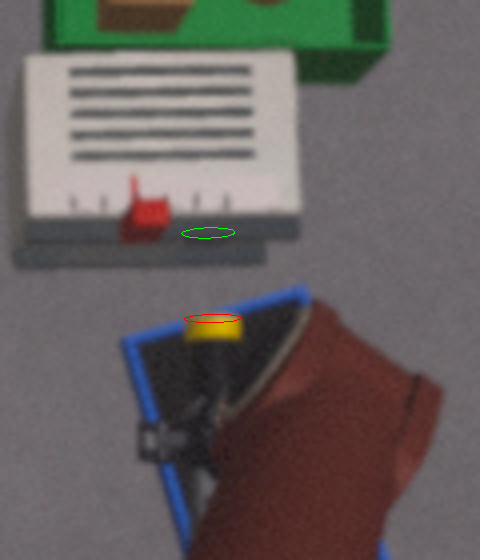

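```bash
python3 -m crank '[-0.001,0,-0.001,0,0,0,0,0,0,0,0,0,0,0,0,0,0,0,0,0,0,0,0,0,0,0,0,0,0,0,0,0,0,0,0,0,0,0,0,0,0,0,0,0,0,0,0,0,0,0,0,0,0,0,0,0,0,0,0,0,0,0,0,0,0,0,0,0,0,0,0,0,0,0,0,0,0,0,0,0]' 0;  python3 -m crank '[0,0,0,0,0,0,0,0,0,0,0,0,0,0,0,0,0,0,0,0]' 0
```

```text
clock: 20.68
tool_pos: [0.4825, -0.2557, 0.0955]
tool_rot: [-3.142, -0.0, -3.119]
wrist_force: [-0.2, 0.2, -3.0]
opening: 0.0352
clock: 21.3
tool_pos: [0.4825, -0.2558, 0.0955]
tool_rot: [-3.141, 0.0, -3.119]
wrist_force: [0.3, 1.1, -3.2]
opening: 0.0351
```

```bash
python3 -m crank '[0,0,0,0,0,0,0,0,0,0,0,0,0,0,0,0,0,0,0,0,0,0,0,0,0,0,0,0,0,0,0,0]' 0;  python3 -m crank '[-0.01,0,0,0,-0.01,0,0,0,0.005,-0.012,0,4.2,0.005,-0.012,0,4.2,0.005,-0.012,0,4.2,0.002,-0.012,0,4.1,0,0,-0.02,0,0,0,-0.02,0,0,0,0,0,0,0,0,0]' 0; python3 look.py w10;  python3 - <<'E'
from h import *
for n in("side","top"):
    im=vision.get_image(n);cv2.imwrite(f"pics/{n}6.png",im)
cv2.imwrite("pics/side6z.png",cv2.resize(cv2.imread("pics/side6.png")[230:410,250:410],None,fx=3.3,fy=3.3))
E
```

```text
clock: 22.3
tool_pos: [0.4825, -0.2557, 0.0955]
tool_rot: [-3.142, -0.0, -3.119]
wrist_force: [0.3, -0.6, -2.0]
opening: 0.0352
clock: 23.55
tool_pos: [0.4794, -0.3041, 0.0561]
tool_rot: [-3.141, 0.0, -2.828]
wrist_force: [0.4, -0.9, -2.0]
opening: 0.0351
23.55 [ 0.47941059 -0.30411572  0.05608681] [-3.14084112e+00  2.74858086e-04 -2.82812797e+00] 0.03506282519672444 [ 0.40828248 -0.94450137 -2.01977939]
```

View pics/w10.png

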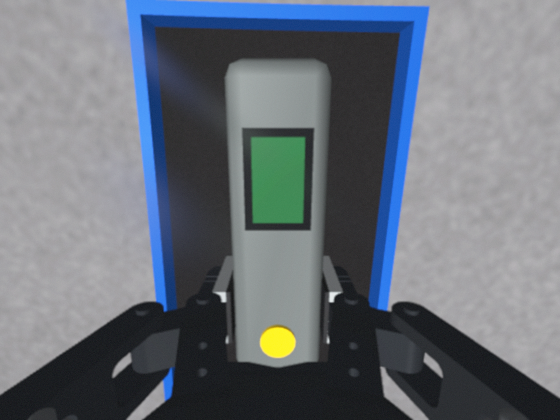

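View pics/side6z.png

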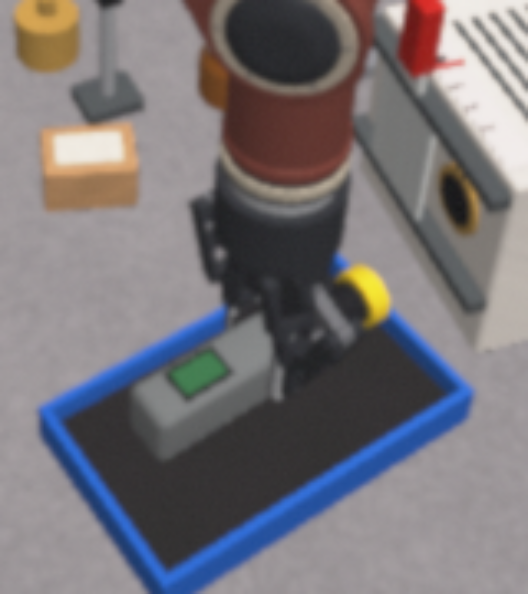

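Centred over the tray; lowering gently.

```bash
python3 -m crank '[0,0,-0.014,0,0,0,-0.01,0,0,0,-0.005,0,0,0,-0.002,0,0,0,0,0,0,0,0,0]' 0; python3 -m crank '[0,0,-0.0015,0,0,0,0,0,0,0,0,0]' 0
```

```text
clock: 24.45
tool_pos: [0.4797, -0.3039, 0.0248]
tool_rot: [-3.141, 0.0, -2.828]
wrist_force: [-0.3, 0.3, -2.7]
opening: 0.0354
clock: 24.82
tool_pos: [0.4795, -0.3038, 0.023]
tool_rot: [-3.141, 0.0, -2.828]
wrist_force: [0.1, 0.2, -3.0]
opening: 0.0352
```

```bash
python3 -m crank '[0,0,-0.001,0,0,0,0,0,0,0,0,0]' 0;python3 -m crank '[0,0,-0.001,0,0,0,0,0,0,0,0,0]' 0
```

```text
clock: 25.2
tool_pos: [0.4795, -0.3038, 0.022]
tool_rot: [-3.142, -0.0, -2.828]
wrist_force: [0.2, -0.1, -2.3]
opening: 0.0354
clock: 25.58
tool_pos: [0.4795, -0.3038, 0.0218]
tool_rot: [-3.141, 0.0, -2.828]
wrist_force: [-2.1, 0.5, 5.8]
opening: 0.0355
```

Contact (force went from −2.3 to +5.8 N). Release and withdraw.

```bash
python3 -m crank '[0,0,0,0,0,0,0,0,0,0,0,0,0,0,0,0,0,0,0,0]' 0.62; python3 -m crank '[0,0,0.01,0,0,0,0.03,0,0,0,0.05,0,0,0,0.05,0,-0.03,0,0.05,0,0,0.03,0.05,0,0,0.05,0,0,0,0.05,0,0,0,0.05,0,0,0,0.05,0,0,0,0,0,0,0,0,0,0]' 0.62; python3 - <<'E'
from h import *
for n in("side","top","wrist"):
    im=vision.get_image(n);cv2.imwrite(f"pics/{n}7.png",im)
E
```

```text
clock: 26.2
tool_pos: [0.4795, -0.3038, 0.0209]
tool_rot: [-3.142, -0.0, -2.828]
wrist_force: [-0.8, -0.4, 0.0]
opening: 0.0532
clock: 27.7
tool_pos: [0.4494, -0.0744, 0.2615]
tool_rot: [-3.14, 0.001, -2.828]
wrist_force: [-0.3, -0.3, 0.1]
opening: 0.0531
```

View pics/side7.png

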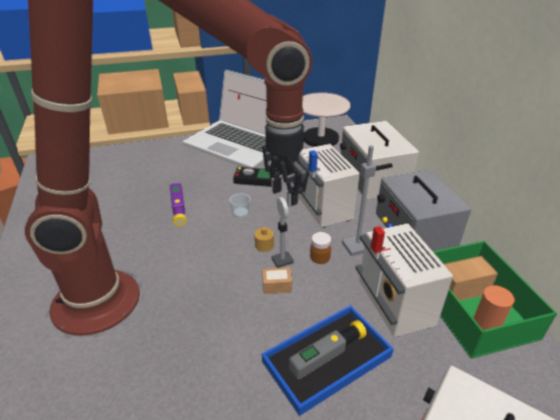

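View pics/top7.png

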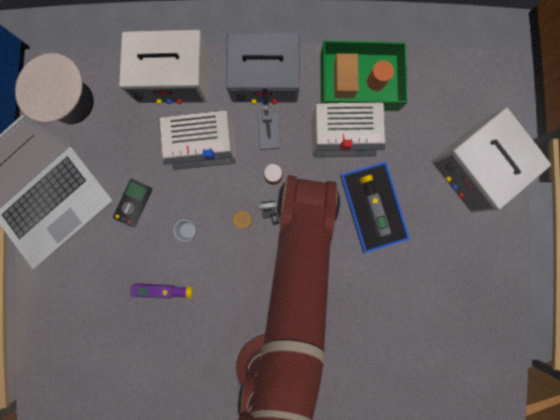

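View pics/wrist7.png

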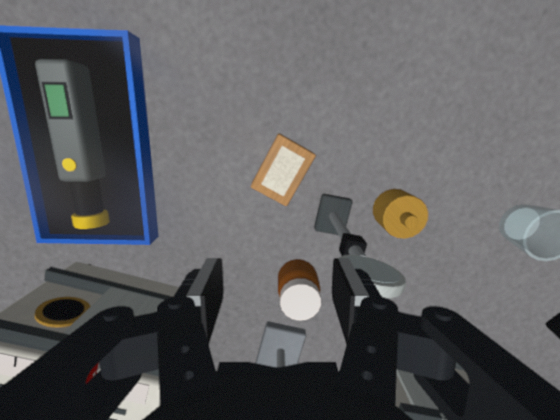

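```bash
python3 -c "
from h import *
print(readout.get_state()['clock'],order.finish_job())"
```

```text
the job is handed in; nothing more can be done
27.85 None
```

The job is done and handed in at 27.9 s, inside the 67 s limit; no verdict was returned.

- **Red shutter:** I pulled it from about 12 mm to about 59.6 mm open and let go. That figure comes from the wrist picture, comparing the handle with the scale ticks. The last top view still shows the handle at the red line.
- **Probe aim:** I gripped the probe near its middle and held its nose about 60 mm from the port for about 4 s. From the measured tool pose, the nose was 59–62 mm away, about 1 mm off centre, and square to the port within about 0.1°. The side picture showed the nose 1–2 mm closer than that calculation. The tool settled about 2 mm lower early in the hold and did not move over the last 1.6 s.
- **Tray:** I lowered the probe to light contact, with a force change of about 8 N, then released and withdrew. The last pictures show it lying flat inside the blue tray.
- **Everything else:** The last side, top and wrist pictures show nothing visibly moved: the meter, beaker, chalk box, weight, jar, stands and purple look-alike are in place, and the blue shutter is still shut. The wrist force was near zero with the gripper in free air.

No check failed.

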